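# Clamp a cannon bone in the sampling cradle

### The job

Fix the bone in the cradle for sampling, in this order: gently push it along its trough until its end rests against the grey end stop, swing the blue clamp arm across the bone up to its hinge stop, and then turn the red wing knob clockwise until the pad grips the bone and the knob's torque ratchet clicks over at least two times, but do not let it slip through a whole turn. Leave the bone clamped there, and do not disturb the jar, the brush or the small bone in the tray.

Things in the scene. Friction and masses are not known exactly. Their poses are not given: they have to be found in the camera images.
- cradle: Fixed aluminium bench cradle, plate 190 x 330 mm, turned by up to 0.25 rad. Origin on the bench surface, under the middle of the bone's final place. y axis: along the V trough (90 degrees, rubber-lined, y = -110 to +200 mm; upper edges at z = 42 mm, x = +-20 mm). x axis: towards the upright hinge post of the clamp arm (at x = 85 mm, 34 mm thick, arm on top).
- end_stop (a point): Middle of the face of the grey end stop, an upright plate 64 mm wide, top 78 mm above the bench, across the trough at the cradle's y = -105 mm; this point is at the height of the bone's axis (56 mm). The bone is pushed towards it, along the cradle's -y.
- bone: Loose tan cannon bone, 210 mm long, lying in the trough. Origin at its centre, on its axis, 56 mm above the bench; y axis along it, parallel to the cradle's. Shaft 34 mm thick, rounded ends 48 mm thick, end faces at y = +-105 mm. It starts 40 to 75 mm short of the end stop; against the stop its origin is over the cradle's. Sliding it takes 1 to 5 N; 0.2 to 0.4 kg.
- swing_arm (a joint): Angle of the blue clamp arm about its hinge post, rad. 0: straight across the trough, against its hinge stop, the handle pointing to the cradle's -x (working place). It grows as the arm swings aside, handle towards the cradle's -y; 1.0 to 1.4 at the start. Stiff (about 4.5 N at the handle), it stays where left. The arm is a bar 22 mm wide, 110 to 128 mm above the bench.
- clamp_handle (a point): Upright round black handle at the free end of the clamp arm, 20 mm thick, standing 128 to 172 mm above the bench; this point is on its axis, 150 mm above the bench and 160 mm from the hinge axis. It can be pushed from the side.
- pad_face (a point): Centre of the lower face of the round black pad (24 mm) under the clamp arm, 85 mm from the hinge axis. 83 to 90 mm above the bench at the start; it goes down 8 mm with each turn of the knob and meets the bone's shaft at 73 mm.
- clamp_pad: The spindle that carries the pad and the knob; it moves up and down in the arm and does not turn. Origin at pad_face.
- knob_wing (a point): Centre of the red wing of the torque knob, on the knob's upright axis straight above the pad. The wing is an upright bar along this point's x axis, 100 mm long, 10 mm thick, 26 mm tall (13 mm up and down from here), on a black hub 36 mm wide. Beside the hub the fingers may go 10 to 22 mm below this point; the arm lies 25 mm or more below it. It can be pushed round with closed fingers.
- knob (a joint): How far the knob has slipped on its screw, rad, clockwise from above: about 0 while the ratchet holds, then 0.52 more with each click. Clockwise drives the pad down (0.05 N m; 7.5 to 13.5 rad from the start until the bone is gripped), knob and wing sinking with it by 1.27 mm per rad; then the ratchet slips at about 0.12 N m and they sink no more. Anticlockwise unscrews.
- jar_mid (a point): Bystander: a small jar with a white lid, 54 mm wide, 75 mm tall, upright on the bench; this point is half-way up.
- brush_grip (a point): Bystander: a brush lying on the bench; this point is on its handle.
- small_bone: Bystander: a small bone, 134 mm long, 22 mm high, lying in a flat steel tray. Origin under its middle.
Mind the look-alikes: they are no part of the job. There is more than one size of the bone; the job needs the smaller.

How it is judged:
By the outcome, as a careful person would: the job done as asked, in the order asked, and still so for the second after the job is handed in, with the robot touching nothing.
It also fails if it takes over 67 s, if anything falls off the work surface, if the arm or the gripper's body presses on something with over 40 N, if the wrist force passes 120 N, or if a joint passes its speed limit or range.

### The arm

A 6-joint arm with a two-finger parallel gripper is mounted at the origin on the work surface. World frame = base frame: x ahead of the robot, y to its left, z up, the work surface at z = 0. Lengths are in mm, angles in rad, forces in N, time in s.
With the tool pointing down it reaches from about 275 to 750 mm from the base axis. Payload 10.2 kg.
Tool frame: the origin (TCP) lies on the centre line of the jaws, within the pads' length; the fingertips stand 17 mm ahead of it and the grasp point (between the pads) lies 2 mm behind it; z points along the fingers, y is the line along which they close (so a half turn about z gives the same grasp; the last joint's range is limited). The gripper opens to 85 mm and grips with 20 to 120 N. Pads are 22 mm wide; open, the fingers measure 114 mm over their backs; the gripper's body (76 mm by 85 mm) begins 54 mm behind the grasp point. The pads swing forward as they close: fully open they stand 13 mm farther back than shut.
Start: joints at [1.037, 0.313, 1.498, -0, 1.331, -0.223], TCP at [160.569, 499.849, 248.294] pointing down, gripper open.
Joint ranges: [-2.94, 2.94], [-0.97, 2.17], [0.19, 2.56], [-1.23, 4.37], [0.02, 3.11], [-2.88, 2.88]. Speed limits (rad/s): [2.39, 2.39, 3.01, 3.14, 3.14, 3.14].

### API

Orientations are given as a unit quaternion [w, x, y, z].
In Python, from rig import ctrl gives the robot as it stands. The module is installed in compiled form; this text tells all that it offers.
- The arm moves only by the shell command python3 -m jog 'ROWS' [FORCE]. ROWS is JSON, a list of rows, each an object with "delta_pos": the shift along the world's x, y, z in mm, a list of three; "angular": the turn, a rotation vector about the world's x, y, z in rad, a list of three; "fingers": the opening, from 0 (shut) to 1 (fully open). In form: [{"delta_pos": [tx, ty, tz], "angular": [rx, ry, rz], "fingers": fingers}, ...]. A call has 1 to 10 rows; each row is the pose to reach, as a shift and turn from the pose commanded when the call began; what a row does not reach only later rows make up. A row lasts 1/8 s, in which the tool goes at most 62.5 mm and 10.7 degrees, less where a joint would pass 70% of its speed; a pose out of reach is approached as far as the arm can. A call with a gripper value outside its range is refused whole. The fingers move at their own pace and stop on an object; FORCE is the grip in N (left out, the last holds). Time passes only in rows, so rows that repeat a pose let the fingers close. It gives the time, the measured TCP pose, the force, the opening and the grip force at its end, in the units of the state.
- ctrl.sense(): the state, without advancing time (a new reading comes with each control period).
- ctrl.capture(name): name is "side" or "top" or "wrist"; returns a dict with "pixels" (400x640x3 uint8, blue, green, red), "fx", "fy", "cx", "cy" (pixels), "R" (3x3) and "t" (3): a world point X has camera coordinates R X + t. Camera axes: x right, y down, z forward; pixel columns grow to the right and rows downward; lengths in mm; the calibration is good to about 2 mm. A picture is of the moment at which its call begins. There is no depth.
- ctrl.finish_job(): hands the job in; it is judged then, once.
The state is a dict: "time_s": time; "joints": joint angles; "dq": joint speeds; "tau": joint torques, N m; "eef_pos": TCP position; "ee_rot": TCP orientation; "force": force on the tool from outside, world axes, zero at the start; "wrist_torque": the same for the moment, N m; "grip_width": opening from 0.0 (shut) to 1.0 (fully open); "grip_force": force on a finger pad.
Only numpy, scipy, OpenCV 4.12 (cv2) and the standard library are available. Lean on these libraries where they do the work, as an engineer would, in place of code of your own. Each camera call takes 0.05 s, during which the arm holds its last target. There are 200 camera calls.

## Working session

There is one attempt and no reset: what is moved stays moved. The work goes in short steps, Python scripts to look and compute and a shell command to move; the robot and the scene stay as the last step left them, time stands still between calls to the robot, and variables do not carry over. Pictures are saved under pics/ and viewed, at most 10 in all, crops included, and the job is handed in when it is done.

```bash
mkdir -p pics && cat > h.py <<'E'
import numpy as np,cv2,json
from rig import ctrl
def cap(n,f):
    c=ctrl.capture(n); cv2.imwrite('pics/'+f+'.png',c['pixels'])
    json.dump({k:np.array(c[k]).tolist() for k in('fx','fy','cx','cy','R','t')},open('pics/'+f+'.json','w'))
def ld(f):
    c=json.load(open('pics/'+f+'.json'));return {k:np.array(v) for k,v in c.items()}
def ray(f,u,v):
    c=ld(f);d=c['R'].T@np.array([(u-c['cx'])/c['fx'],(v-c['cy'])/c['fy'],1]);return -c['R'].T@c['t'],d/np.linalg.norm(d)
def atz(f,u,v,z):
    o,d=ray(f,u,v);return o+d*(z-o[2])/d[2]
def tri(*obs):
    A=np.zeros((3,3));b=np.zeros(3);R=[ray(*o) for o in obs]
    for o,d in R:
        P=np.eye(3)-np.outer(d,d);A+=P;b+=P@o
    x=np.linalg.solve(A,b);return x,[np.linalg.norm((np.eye(3)-np.outer(d,d))@(x-o)) for o,d in R]
def proj(f,X):
    c=ld(f);p=c['R']@np.array(X,float)+c['t'];return c['fx']*p[0]/p[2]+c['cx'],c['fy']*p[1]/p[2]+c['cy']
E
python3 - <<'E'
from h import *
for n in('top','side','wrist'): cap(n,n+'0')
a=[cv2.imread(f'pics/{n}0.png') for n in('top','side')]
cv2.imwrite('pics/m0.png',cv2.resize(np.vstack(a),(480,600)))
s=ctrl.sense();print(s['time_s'],s['force'],s['ee_rot'],s['grip_width'])
E
```

```text
0.15 [0.15894671 0.81490542 0.12848845] [-1.44467485e-04  1.54776486e-01  9.87949412e-01 -4.21270853e-04] 1.0005754936119309
```

View pics/top0.png

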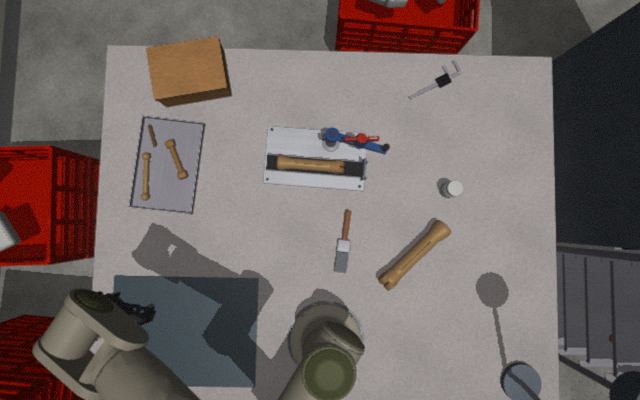

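View pics/side0.png

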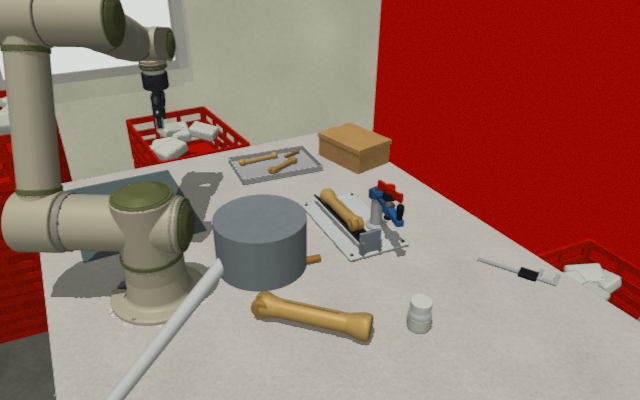

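The top view shows the cradle at about (317,158). Its grey end stop is on the right at (364,166), the blue arm runs from the hinge (332,134) to the black handle (386,149), and the red wing is at (362,139). Bone candidates are the one in the trough (312,165), the large loose one at (415,255), and small ones in the tray at (146,175) and (176,158). I choose the trough bone, which is the smaller cannon bone and lies in the cradle. The brush is at (345,240) and the jar at (453,188). Next I'll take a close crop.

```bash
python3 - <<'E'
from h import *
t=cv2.imread('pics/top0.png')[115:200,255:400]; s=cv2.imread('pics/side0.png')[170:265,295:415]
t=cv2.resize(t,None,fx=5,fy=5,interpolation=cv2.INTER_CUBIC);cv2.imwrite('pics/tc.png',t)
s=cv2.resize(s,None,fx=6,fy=6,interpolation=cv2.INTER_CUBIC);cv2.imwrite('pics/sc.png',s)
for f in('top0','side0'): print(f,ray(f,320,200), ld(f)['fx'])
for uv in((268,187),(268,131),(362,188)): print(atz('top0',*uv,5))
E
```

```text
top0 (array([ 375.84812104,   44.99829634, 1248.69475996]), array([ 0.05583698, -0.01456656, -0.99833363])) 382.6527903717983
side0 (array([ -125.87631645, -1030.50287992,   807.71318111]), array([ 0.42553492,  0.76070493, -0.49015104])) 505.2117261813901
[483.91686503 197.06481149   5.        ]
[668.77127097 202.89651204   5.        ]
[ 487.81066436 -109.53633324    5.        ]
```

View pics/tc.png

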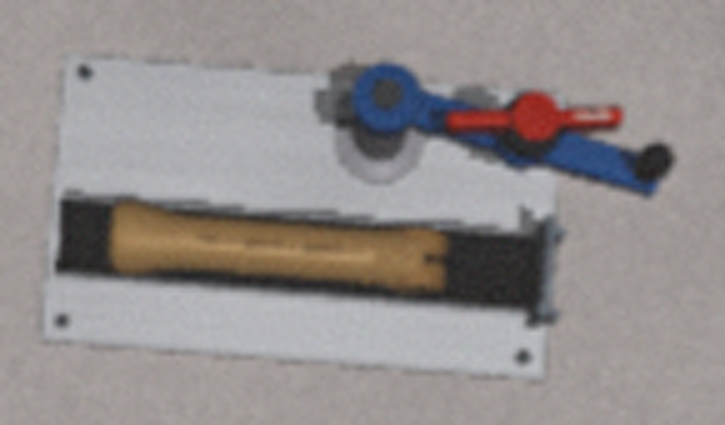

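View pics/sc.png

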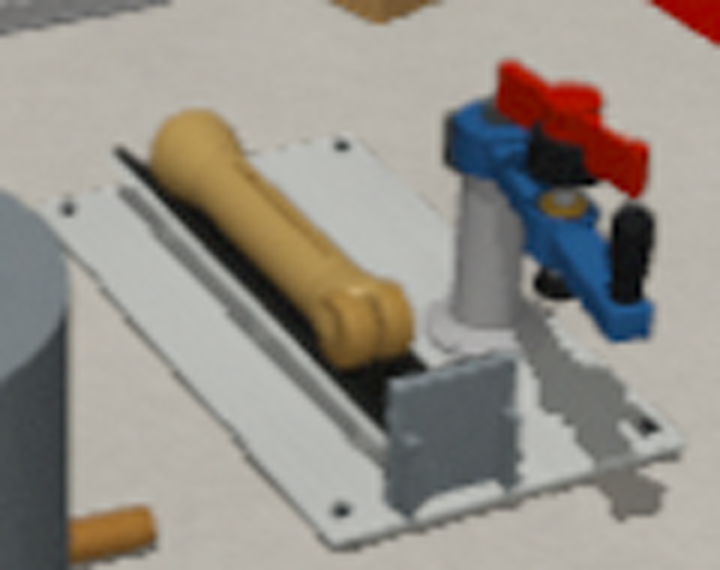

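The crops confirm the choice. In the top crop the bone ends are at (112,238) and (445,262), the stop's top at (548,272), the hinge at (385,95), the knob at (537,117) and the handle at (655,160). The side crop shows the handle top at (633,212) and the wing centre at about (575,125).

```bash
python3 - <<'E'
from h import *
np.set_printoptions(precision=1,suppress=True)
T=lambda u,v:('top0',255+u/5-.4,115+v/5-.4); S=lambda u,v:('side0',295+u/6-.4,170+v/6-.4)
z=lambda u,v,h:atz(*T(u,v),h)
print('bone L,R axis',z(112,238,60),z(445,262,60))
print('stop',z(548,272,78)); print('screws',[z(*p,6) for p in((84,72),(62,321),(522,357))])
print('hinge z130',z(385,93,132))
print('handle',tri(T(655,158),S(633,212)))
print('knob',tri(T(537,117),S(577,93)))
print('wingA',tri(T(450,121),S(506,75))); print('wingB',tri(T(620,114),S(645,155)))
print('boneR end',tri(T(445,250),S(378,285)))
print('stopL/R top',tri(T(553,225),S(517,355)),tri(T(540,318),S(388,385)))
E
```

```text
bone L,R axis [557.6 164.7  60. ] [547.6 -44.   60. ]
stop [ 540.3 -106.4   78. ]
screws [array([675.5, 191.8,   6. ]), array([510.6, 201. ,   6. ]), array([494. , -99.5,   6. ])]
hinge z130 [637.1  -1.3 132. ]
handle (array([ 595.7, -155.7,  168.8]), [np.float64(1.0295643607704497), np.float64(1.0295643607705007)])
knob (array([614.1, -85.7, 188.4]), [np.float64(1.9084862407076502), np.float64(1.9084862407075893)])
wingA (array([612.3, -37.1, 175.8]), [np.float64(0.7496413379680565), np.float64(0.7496413379679989)])
wingB (array([ 617.9, -133.3,  179.8]), [np.float64(0.7038595438121237), np.float64(0.7038595438121049)])
boneR end (array([549.6, -41. ,  84.5]), [np.float64(2.101173555561735), np.float64(2.1011735555617514)])
stopL/R top (array([ 572.5, -110.8,   78.1]), [np.float64(3.2673080165057864), np.float64(3.267308016505739)]) (array([ 512.5, -102.5,   76.1]), [np.float64(0.8248779061386381), np.float64(0.8248779061385842)])
```

Plan, with cradle yaw about -0.05, origin about (547,-1), hinge about (634,-4), swing about 1.38 and bone travel about 61 mm:
1. Push the bone from its +y end.
2. Sweep the handle along its arc.
3. Push the wing round in an orbit.

I start by going above the free end of the bone.

```bash
python3 -m jog '[{"delta_pos":[200,-150,-20],"angular":[0,0,0.13],"fingers":0},{"delta_pos":[396,-308,-60],"angular":[0,0,0.26],"fingers":0},{"delta_pos":[396,-308,-98],"angular":[0,0,0.26],"fingers":0},{"delta_pos":[396,-308,-98],"angular":[0,0,0.26],"fingers":0},{"delta_pos":[396,-308,-98],"angular":[0,0,0.26],"fingers":0},{"delta_pos":[396,-308,-98],"angular":[0,0,0.26],"fingers":0},{"delta_pos":[396,-308,-98],"angular":[0,0,0.26],"fingers":0},{"delta_pos":[396,-308,-98],"angular":[0,0,0.26],"fingers":0},{"delta_pos":[396,-308,-98],"angular":[0,0,0.26],"fingers":0},{"delta_pos":[396,-308,-98],"angular":[0,0,0.26],"fingers":0}]' && python3 - <<'E'
from h import *
cap('wrist','w1');s=ctrl.sense();print(s['joints'],s['force'])
E
```

```text
time_s: 1.4
eef_pos: [556.4, 191.7, 149.9]
ee_rot: [-0.001, 0.026, 1.0, -0.0]
force: [-0.8, -0.3, 0.4]
grip_width: 0.004
grip_force: 0.0
[ 1.34155750e-01  5.38775488e-01  1.42837579e+00  2.46350794e-04
  1.17501126e+00 -1.38635982e+00] [-0.81478892 -0.26346787  0.341239  ]
```

View pics/w1.png

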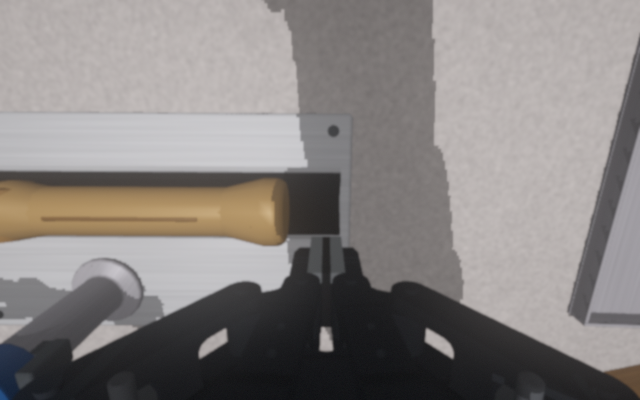

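The wrist view shows the bone's end face at (288,212), the trough end at (340,204) and closed fingertips around (327,240). I'll check alignment and then descend.

```bash
python3 - <<'E'
from h import *
np.set_printoptions(precision=1,suppress=True)
print('boneend',atz('w1',288,212,56),'top rim',atz('w1',265,212,80)*1,'trough ends',atz('w1',340,173,42),atz('w1',340,235,42),'tip proj',proj('w1',(556.4,191.7,133)))
print('post base',atz('w1',108,285,6), 'screw',atz('w1',333,131,6))
print('shaft',atz('w1',120,188,56),atz('w1',120,235,56),'trough edge', atz('w1',60,172,42),atz('w1',330,173,42))
E
python3 -m jog '[{"delta_pos":[1,0,-45],"angular":[0,0,0],"fingers":0},{"delta_pos":[1,0,-84],"angular":[0,0,0],"fingers":0},{"delta_pos":[1,0,-84],"angular":[0,0,0],"fingers":0},{"delta_pos":[1,-4,-84],"angular":[0,0,0],"fingers":0},{"delta_pos":[1,-4,-84],"angular":[0,0,0],"fingers":0}]'
```

```text
boneend [558.5 164.5  56. ] top rim [550.2 153.7  80. ] trough ends [535.9 201.8  42. ] [582.9 199.9  42. ] tip proj (np.float64(327.9707073122336), np.float64(255.64189941602106))
post base [634.7  -9.6   6. ] screw [509.  198.9   6. ]
shaft [535.7  52.6  56. ] [569.3  45.3  56. ] trough edge [524.9   3.5  42. ] [535.5 194.8  42. ]
time_s: 2.08
eef_pos: [558.3, 188.0, 68.3]
ee_rot: [0.002, 0.025, 1.0, 0.0]
force: [-0.1, -0.1, 0.1]
grip_width: -0.001
grip_force: 0.0
```

```bash
python3 -m jog '[{"delta_pos":[-0.3,-6,-2],"angular":[0,0,0],"fingers":0},{"delta_pos":[-0.6,-11,-2],"angular":[0,0,0],"fingers":0},{"delta_pos":[-0.9,-16,-2],"angular":[0,0,0],"fingers":0},{"delta_pos":[-1.2,-21,-2],"angular":[0,0,0],"fingers":0},{"delta_pos":[-1.5,-26,-2],"angular":[0,0,0],"fingers":0},{"delta_pos":[-1.8,-31,-2],"angular":[0,0,0],"fingers":0},{"delta_pos":[-2.1,-36,-2],"angular":[0,0,0],"fingers":0},{"delta_pos":[-2.4,-41,-2],"angular":[0,0,0],"fingers":0},{"delta_pos":[-2.7,-46,-2],"angular":[0,0,0],"fingers":0},{"delta_pos":[-3,-51,-2],"angular":[0,0,0],"fingers":0}]'
python3 -m jog '[{"delta_pos":[-0.2,-3,0],"angular":[0,0,0],"fingers":0},{"delta_pos":[-0.4,-6,0],"angular":[0,0,0],"fingers":0},{"delta_pos":[-0.5,-8,0],"angular":[0,0,0],"fingers":0},{"delta_pos":[-0.6,-10,0],"angular":[0,0,0],"fingers":0},{"delta_pos":[-0.7,-12,0],"angular":[0,0,0],"fingers":0}]'
```

```text
time_s: 3.32
eef_pos: [554.7, 136.6, 64.4]
ee_rot: [0.0, 0.025, 1.0, 0.0]
force: [0.9, 4.1, 2.6]
grip_width: 0.0
grip_force: 2.4
time_s: 3.95
eef_pos: [553.9, 124.8, 64.3]
ee_rot: [0.0, 0.025, 1.0, 0.0]
force: [1.6, 5.8, 2.3]
grip_width: 0.002
grip_force: 2.6
```

```bash
python3 -m jog '[{"delta_pos":[-0.1,-1.5,0],"angular":[0,0,0],"fingers":0},{"delta_pos":[-0.2,-3,0],"angular":[0,0,0],"fingers":0},{"delta_pos":[-0.2,-4,0],"angular":[0,0,0],"fingers":0}]'
python3 -m jog '[{"delta_pos":[-0.1,-1,0],"angular":[0,0,0],"fingers":0},{"delta_pos":[-0.1,-2,0],"angular":[0,0,0],"fingers":0}]'
python3 -m jog '[{"delta_pos":[0,-1,0],"angular":[0,0,0],"fingers":0}]'
```

```text
time_s: 4.32
eef_pos: [553.7, 120.8, 64.3]
ee_rot: [0.0, 0.025, 1.0, 0.0]
force: [1.3, 4.8, 2.7]
grip_width: 0.0
grip_force: 2.7
time_s: 4.58
eef_pos: [553.6, 119.4, 64.4]
ee_rot: [0.0, 0.025, 1.0, 0.001]
force: [1.6, 10.7, 2.5]
grip_width: 0.001
grip_force: 5.6
time_s: 4.7
eef_pos: [553.6, 119.1, 64.4]
ee_rot: [0.0, 0.026, 1.0, 0.001]
force: [1.6, 15.9, 2.4]
grip_width: 0.0
grip_force: 8.0
```

The bone is against the stop, since the force rose from 5 to 16 N with no further travel. Next I compute the arc for the handle.

```bash
python3 - <<'E'
from h import *
np.set_printoptions(precision=1,suppress=True)
H=np.array([634,-5.]);ex=np.array([.9985,-.055]);ey=np.array([.055,.9985])
for p in (1.66,1.50,1.4,1.3,1.2,1.1,1.0,.9,.8,.7,.6,.5,.4,.3,.25,.2,.16,.131,.11):
    print(p,H+163*(-np.cos(p)*ex-np.sin(p)*ey))
E
python3 -m jog '[{"delta_pos":[0.4,8,0],"angular":[0,0,0],"fingers":0},{"delta_pos":[0.4,8,50],"angular":[0,0,0],"fingers":0},{"delta_pos":[0.4,8,110],"angular":[0,0,0],"fingers":0},{"delta_pos":[0.4,8,162],"angular":[0,0,0],"fingers":0},{"delta_pos":[0.4,8,162],"angular":[0,0,0],"fingers":0}]'
python3 - <<'E'
from h import *
cap('top','top2')
i=cv2.imread('pics/top2.png')[115:200,255:400];cv2.imwrite('pics/tc2.png',cv2.resize(i,None,fx=5,fy=5,interpolation=cv2.INTER_CUBIC))
E
```

```text
1.66 [ 639.6 -167.9]
1.5 [ 613.5 -166.7]
1.4 [ 597.5 -163.9]
1.3 [ 581.8 -159.4]
1.2 [ 566.7 -153.4]
1.1 [ 552.2 -146. ]
1.0 [ 538.5 -137.1]
0.9 [ 525.8 -126.9]
0.8 [ 514.2 -115.5]
0.7 [ 503.7 -103. ]
0.6 [494.6 -89.5]
0.5 [486.9 -75.2]
0.4 [480.6 -60.1]
0.3 [475.9 -44.5]
0.25 [474.1 -36.6]
0.2 [472.7 -28.5]
0.16 [471.9 -22.1]
0.131 [471.5 -17.4]
0.11 [471.2 -14. ]
time_s: 5.32
eef_pos: [555.0, 125.5, 229.9]
ee_rot: [0.003, 0.025, 1.0, -0.0]
force: [-0.3, 0.1, -0.3]
grip_width: 0.001
grip_force: 0.0
```

View pics/tc2.png

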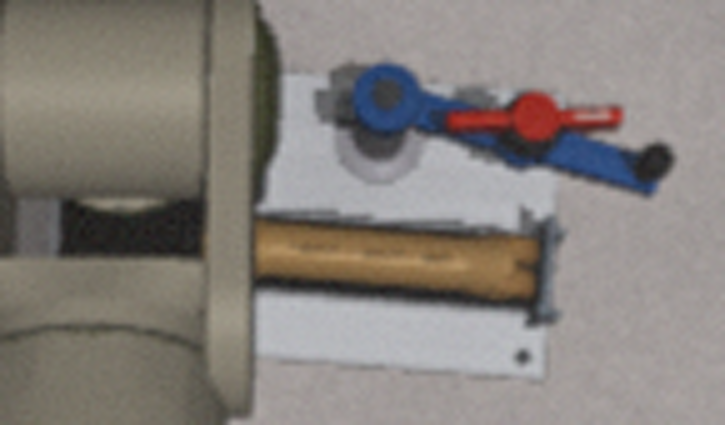

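The bone's right end is now flush with the stop at (540,270). Next I go over the arm to the +x side of the handle and descend there.

```bash
python3 -m jog '[{"delta_pos":[15,-50,0],"angular":[0,0,0],"fingers":0},{"delta_pos":[34,-110,0],"angular":[0,0,0],"fingers":0},{"delta_pos":[53,-170,0],"angular":[0,0,0],"fingers":0},{"delta_pos":[72,-230,0],"angular":[0,0,0],"fingers":0},{"delta_pos":[91,-294,0],"angular":[0,0,0],"fingers":0},{"delta_pos":[91,-294,0],"angular":[0,0,0],"fingers":0},{"delta_pos":[91,-294,0],"angular":[0,0,0],"fingers":0},{"delta_pos":[91,-294,-40],"angular":[0,0,0],"fingers":0},{"delta_pos":[91,-294,-69],"angular":[0,0,0],"fingers":0},{"delta_pos":[91,-294,-69],"angular":[0,0,0],"fingers":0}]'
python3 - <<'E'
from h import *
cap('wrist','w3');cap('side','s3')
a=cv2.imread('pics/w3.png');b=cv2.resize(cv2.imread('pics/s3.png')[150:270,290:440],(640,512))
cv2.imwrite('pics/m3.png',cv2.resize(np.vstack([a,b]),(421,600)))
E
```

```text
time_s: 6.62
eef_pos: [643.9, -166.2, 155.0]
ee_rot: [-0.003, 0.025, 1.0, 0.001]
force: [-0.5, 0.1, 0.7]
grip_width: 0.002
grip_force: 0.0
```

View pics/m3.png

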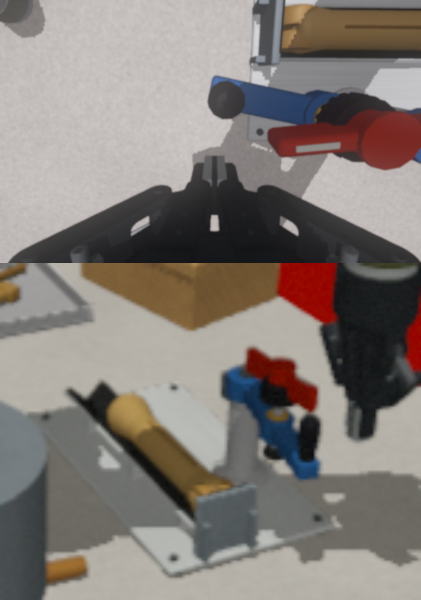

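The fingers stand on the +x side of the handle, below wing level and clear of the wing. I sweep the first part of the arc.

```bash
python3 -m jog '[{"delta_pos":[-12,0,0],"angular":[0,0,-0.08],"fingers":0},{"delta_pos":[-21.7,0.6,0],"angular":[0,0,-0.14],"fingers":0},{"delta_pos":[-31.5,1.5,0],"angular":[0,0,-0.2],"fingers":0},{"delta_pos":[-41,3,0],"angular":[0,0,-0.26],"fingers":0},{"delta_pos":[-50.7,5,0],"angular":[0,0,-0.32],"fingers":0},{"delta_pos":[-63.2,8.8,0],"angular":[0,0,-0.4],"fingers":0},{"delta_pos":[-78.3,14.8,0],"angular":[0,0,-0.5],"fingers":0},{"delta_pos":[-92.8,22.2,0],"angular":[0,0,-0.6],"fingers":0},{"delta_pos":[-106.5,31,0],"angular":[0,0,-0.7],"fingers":0},{"delta_pos":[-119.2,41.3,0],"angular":[0,0,-0.8],"fingers":0}]'
```

```text
time_s: 7.98
eef_pos: [526.3, -127.6, 159.3]
ee_rot: [0.003, 0.414, 0.91, -0.001]
force: [1.9, -4.8, -0.4]
grip_width: 0.001
grip_force: 2.5
```

```bash
python3 -m jog '[{"delta_pos":[-11.6,11.4,0],"angular":[0,0,-0.1],"fingers":0},{"delta_pos":[-22.1,24,0],"angular":[0,0,-0.2],"fingers":0},{"delta_pos":[-31.2,37.4,0],"angular":[0,0,-0.3],"fingers":0},{"delta_pos":[-38.9,51.7,0],"angular":[0,0,-0.4],"fingers":0},{"delta_pos":[-45.2,66.8,0],"angular":[0,0,-0.5],"fingers":0},{"delta_pos":[-49.9,82.4,0],"angular":[0,0,-0.6],"fingers":0},{"delta_pos":[-51.7,90.3,0],"angular":[0,0,-0.65],"fingers":0},{"delta_pos":[-53,96,0],"angular":[0,0,-0.69],"fingers":0}]'
python3 -m jog '[{"delta_pos":[-0.3,3,0],"angular":[0,0,-0.02],"fingers":0},{"delta_pos":[-0.7,6,0],"angular":[0,0,-0.04],"fingers":0}]'
```

```text
time_s: 8.98
eef_pos: [473.0, -31.0, 159.1]
ee_rot: [0.002, 0.697, 0.718, -0.0]
force: [-2.6, -4.6, 2.4]
grip_width: -0.001
grip_force: 2.4
time_s: 9.22
eef_pos: [472.3, -25.2, 158.9]
ee_rot: [0.001, 0.711, 0.704, -0.0]
force: [-3.9, -4.8, 1.9]
grip_width: -0.0
grip_force: 2.4
```

```bash
python3 -m jog '[{"delta_pos":[-0.2,2,0],"angular":[0,0,-0.02],"fingers":0},{"delta_pos":[-0.4,4,0],"angular":[0,0,-0.03],"fingers":0},{"delta_pos":[-0.4,6,0],"angular":[0,0,-0.03],"fingers":0}]'
python3 -m jog '[{"delta_pos":[-0.1,1.5,0],"angular":[0,0,0],"fingers":0},{"delta_pos":[-0.1,3,0],"angular":[0,0,0],"fingers":0}]'
```

```text
time_s: 9.6
eef_pos: [471.8, -19.2, 158.9]
ee_rot: [0.001, 0.721, 0.693, -0.0]
force: [-3.6, -4.2, 1.2]
grip_width: -0.0
grip_force: 2.4
time_s: 9.85
eef_pos: [471.8, -16.2, 158.9]
ee_rot: [0.001, 0.721, 0.693, -0.0]
force: [-3.6, -5.3, 0.8]
grip_width: -0.001
grip_force: 2.3
```

```bash
python3 -m jog '[{"delta_pos":[0,1.5,0],"angular":[0,0,0],"fingers":0},{"delta_pos":[0,3,0],"angular":[0,0,0],"fingers":0}]'
python3 -m jog '[{"delta_pos":[0,1.5,0],"angular":[0,0,0],"fingers":0}]'
```

```text
time_s: 10.1
eef_pos: [471.8, -14.1, 158.9]
ee_rot: [0.002, 0.721, 0.693, -0.001]
force: [-4.5, -15.7, 0.4]
grip_width: 0.002
grip_force: 7.7
time_s: 10.22
eef_pos: [471.8, -13.9, 159.0]
ee_rot: [0.003, 0.721, 0.693, -0.002]
force: [-6.2, -24.7, -0.4]
grip_width: 0.0
grip_force: 12.4
```

The arm is at its hinge stop, with force rising to 25 N at the expected place. I back off, rise and look at the knob from two places.

```bash
python3 -m jog '[{"delta_pos":[0,-12,0],"angular":[0,0,0],"fingers":0},{"delta_pos":[0,-20,40],"angular":[0,0,0],"fingers":0},{"delta_pos":[0,-40,95],"angular":[0,0,0],"fingers":0},{"delta_pos":[10,-50,115],"angular":[0,0,0],"fingers":0},{"delta_pos":[10,-50,115],"angular":[0,0,0],"fingers":0},{"delta_pos":[10,-50,115],"angular":[0,0,0],"fingers":0}]'
python3 -c "
from h import *
cap('wrist','w4')"
python3 -m jog '[{"delta_pos":[60,-25,0],"angular":[0,0,0],"fingers":0},{"delta_pos":[110,-25,0],"angular":[0,0,0],"fingers":0},{"delta_pos":[110,-25,0],"angular":[0,0,0],"fingers":0},{"delta_pos":[110,-25,0],"angular":[0,0,0],"fingers":0}]'
python3 - <<'E'
from h import *
cap('wrist','w5');cap('side','s5')
cv2.imwrite('pics/m5.png',cv2.resize(np.vstack([cv2.imread('pics/w4.png'),cv2.imread('pics/w5.png')]),(480,600),interpolation=cv2.INTER_AREA))
b=cv2.imread('pics/s5.png')[150:265,290:440];cv2.imwrite('pics/s5c.png',cv2.resize(b,None,fx=5,fy=5,interpolation=cv2.INTER_CUBIC))
E
```

```text
time_s: 10.98
eef_pos: [481.0, -60.8, 271.5]
ee_rot: [-0.001, 0.721, 0.693, -0.0]
force: [-0.1, 0.5, 0.5]
grip_width: -0.001
grip_force: 0.0
time_s: 11.52
eef_pos: [590.9, -85.8, 271.6]
ee_rot: [-0.001, 0.721, 0.693, -0.0]
force: [-0.2, 0.5, 1.3]
grip_width: -0.0
grip_force: 0.0
```

View pics/m5.png

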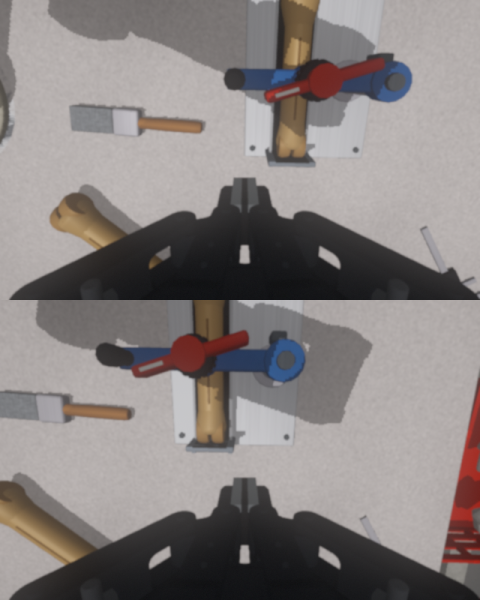

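View pics/s5c.png

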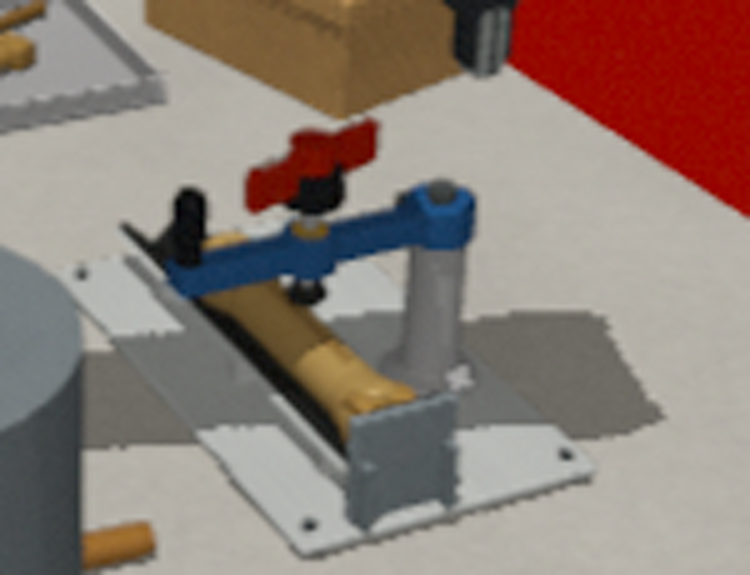

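In the wrist views (full-resolution pixels) the knob is at w4 (432,107) and w5 (253,72). The wing ends are at w4 (356,129) and (509,81), and at w5 (180,95) and (329,51). The side crop shows the arm straight across, the bone against the stop, the wing ends at x=248 and x=378, and the pad bottom at about (305,303).

```bash
python3 - <<'E'
from h import *
np.set_printoptions(precision=1,suppress=True)
S=lambda u,v:('s5',290+u/5-.4,150+v/5-.4)
print('knob',tri(('w4',432,107),('w5',253,72)),tri(('w4',432,107),('w5',253,72),S(318,135)))
print('end-x',tri(('w4',356,129),('w5',180,95)),tri(('w4',356,129),('w5',180,95),S(250,180)))
print('end+x',tri(('w4',509,81),('w5',329,51)),tri(('w4',509,81),('w5',329,51),S(378,125)))
print('handle top',tri(('w4',313,104),('w5',143,72)),tri(('w4',313,104),('w5',143,72),S(190,190)))
print('hinge',tri(('w4',527,109),('w5',381,80)))
# vertical measures from side at knob xy
o,d=ray(*S(305,303)); k=np.array([549,-1]); s=((k-o[:2])@d[:2])/(d[:2]@d[:2]); print('pad bottom z',(o+s*d)[2])
for u,v in((318,132),(248,168),(250,212),(318,215)):
    o,d=ray(*S(u,v)); s=((k-o[:2])@d[:2])/(d[:2]@d[:2]); print(u,v,(o+s*d))
E
```

```text
knob (array([549.3,   1.4, 180.7]), [np.float64(0.027315947501029374), np.float64(0.027315947500987123)]) (array([550.3,   0.6, 189.1]), [np.float64(3.5026257932633182), np.float64(0.7108365537063647), np.float64(2.927584249915591)])
end-x (array([501.9, -10.2, 178.6]), [np.float64(0.11791864694106118), np.float64(0.11791864694109289)]) (array([502.6, -10.6, 179.6]), [np.float64(0.8939424438923984), np.float64(0.4867803031847281), np.float64(1.2876960228068377)])
end+x (array([596.4,  13.4, 178.6]), [np.float64(1.7229412880343447), np.float64(1.7229412880343662)]) (array([597.5,  12.6, 179.7]), [np.float64(2.67836831478843), np.float64(1.8235632149096377), np.float64(2.9187034049013567)])
handle top (array([474.5,   6. , 165.3]), [np.float64(0.27231326458556115), np.float64(0.2723132645855527)]) (array([476.3,   5.7, 171.6]), [np.float64(1.564688412619709), np.float64(1.3741941786307414), np.float64(0.6977328676412454)])
hinge (array([634.1,  -3.6, 136.8]), [np.float64(0.009993946923735514), np.float64(0.009993946923761285)])
pad bottom z 85.53575643695319
318 132 [551.3  -2.5 193.3]
248 168 [519.7  17.1 169.9]
250 212 [521.3  16.1 142.6]
318 215 [553.2  -3.8 142.2]
```

```bash
python3 - <<'E'
from h import *
S=lambda u,v:('s5',290+u/5-.4,150+v/5-.4)
for (u,v),k in(((249,190),(502,-10)),((378,138),(597,13)),((190,192),(475.5,6))):
    o,d=ray(*S(u,v));k=np.array(k);s=((k-o[:2])@d[:2])/(d[:2]@d[:2]);print((o+s*d).round(1))
r=40;a0=4.276
P=lambda a:r*np.array([np.cos(a),np.sin(a)])
for g in range(6):
    s=a0-2.5*g;print(g,[[*(P(s-.25*k)-P(s)).round(1).tolist(),round(-.32*k,1)] for k in range(1,11)])
E
python3 -m jog '[{"delta_pos":[-30,26,0],"angular":[0,0,0],"fingers":0},{"delta_pos":[-59,50.6,0],"angular":[0,0,0],"fingers":0},{"delta_pos":[-59,50.6,0],"angular":[0,0,0],"fingers":0},{"delta_pos":[-59,50.6,-50],"angular":[0,0,0],"fingers":0},{"delta_pos":[-59,50.6,-60],"angular":[0,0,0],"fingers":0},{"delta_pos":[-59,50.6,-60],"angular":[0,0,0],"fingers":0}]'
```

```text
[503.5 -10.9 173.5]
[600.2  10.7 172.3]
[476.5   5.4 171.2]
0 [[-8.4, 5.3, -0.3], [-15.3, 12.5, -0.6], [-20.2, 21.3, -1.0], [-22.7, 30.9, -1.3], [-22.8, 40.9, -1.6], [-20.4, 50.6, -1.9], [-15.8, 59.3, -2.2], [-9.0, 66.7, -2.6], [-0.7, 72.2, -2.9], [8.8, 75.4, -3.2]]
1 [[9.9, 0.8, -0.3], [19.8, -0.9, -0.6], [28.9, -5.0, -1.0], [36.7, -11.1, -1.3], [42.7, -19.1, -1.6], [46.6, -28.3, -1.9], [48.1, -38.1, -2.2], [47.2, -48.0, -2.6], [43.7, -57.4, -2.9], [38.1, -65.7, -3.2]]
2 [[-7.5, -6.6, -0.3], [-16.4, -11.1, -0.6], [-26.1, -13.3, -1.0], [-36.1, -13.0, -1.3], [-45.7, -10.3, -1.6], [-54.3, -5.3, -1.9], [-61.4, 1.7, -2.2], [-66.5, 10.3, -2.6], [-69.4, 19.8, -2.9], [-69.8, 29.8, -3.2]]
3 [[2.1, 9.8, -0.3], [6.5, 18.7, -0.6], [12.9, 26.3, -1.0], [21.1, 32.0, -1.3], [30.4, 35.6, -1.6], [40.3, 36.7, -1.9], [50.2, 35.3, -2.2], [59.4, 31.6, -2.6], [67.5, 25.7, -2.9], [73.8, 17.9, -3.2]]
4 [[4.2, -9.0, -0.3], [6.0, -18.9, -0.6], [5.4, -28.8, -1.0], [2.3, -38.3, -1.3], [-3.1, -46.7, -1.6], [-10.3, -53.5, -1.9], [-19.1, -58.4, -2.2], [-28.7, -60.9, -2.6], [-38.7, -60.9, -2.9], [-48.4, -58.5, -3.2]]
5 [[-8.8, 4.7, -0.3], [-16.1, 11.5, -0.6], [-21.5, 19.9, -1.0], [-24.7, 29.3, -1.3], [-25.5, 39.3, -1.6], [-23.8, 49.1, -1.9], [-19.7, 58.2, -2.2], [-13.4, 66.0, -2.6], [-5.5, 72.0, -2.9], [3.7, 75.8, -3.2]]
time_s: 12.38
eef_pos: [532.8, -36.1, 212.9]
ee_rot: [0.0, 0.721, 0.693, 0.0]
force: [0.0, -0.0, 0.8]
grip_width: 0.004
grip_force: 0.0
```

The wing centre is at about z=172, so I set the tip 15 mm below it and start the orbit.

```bash
python3 -m jog '[{"delta_pos":[0,0,-25],"angular":[0,0,0],"fingers":0},{"delta_pos":[0,0,-38],"angular":[0,0,0],"fingers":0},{"delta_pos":[0,0,-38],"angular":[0,0,0],"fingers":0}]'
python3 -m jog '[{"delta_pos":[-8.4,5.3,0],"angular":[0,0,0],"fingers":0},{"delta_pos":[-15.3,12.5,0],"angular":[0,0,0],"fingers":0},{"delta_pos":[-20.2,21.3,0],"angular":[0,0,-0],"fingers":0},{"delta_pos":[-22.7,30.9,-0.5],"angular":[0,0,0],"fingers":0},{"delta_pos":[-22.8,40.9,-0.8],"angular":[0,0,0],"fingers":0},{"delta_pos":[-20.4,50.6,-1.1],"angular":[0,0,0],"fingers":0},{"delta_pos":[-15.8,59.3,-1.5],"angular":[0,0,0],"fingers":0},{"delta_pos":[-9,66.7,-1.8],"angular":[0,0,0],"fingers":0},{"delta_pos":[-0.7,72.2,-2.1],"angular":[0,0,0],"fingers":0},{"delta_pos":[8.8,75.4,-2.5],"angular":[0,0,0],"fingers":0}]'
python3 -c "
from rig import ctrl
print(ctrl.sense()['wrist_torque'])"
```

```text
time_s: 12.75
eef_pos: [532.7, -35.9, 174.6]
ee_rot: [-0.0, 0.721, 0.693, -0.0]
force: [-0.2, -0.5, 0.1]
grip_width: 0.003
grip_force: 0.0
time_s: 14.0
eef_pos: [541.9, 40.1, 171.6]
ee_rot: [-0.0, 0.721, 0.693, -0.0]
force: [-2.9, -0.5, 0.1]
grip_width: -0.0
grip_force: 0.8
[-0.07717667  0.29388564 -0.01749773]
```

```bash
python3 -m jog '[{"delta_pos":[9.9,0.8,-0.3],"angular":[0,0,0],"fingers":0},{"delta_pos":[19.8,-0.9,-0.6],"angular":[0,0,0],"fingers":0},{"delta_pos":[28.9,-5,-1],"angular":[0,0,0],"fingers":0},{"delta_pos":[36.7,-11.1,-1.3],"angular":[0,0,0],"fingers":0},{"delta_pos":[42.7,-19.1,-1.6],"angular":[0,0,0],"fingers":0},{"delta_pos":[46.6,-28.3,-1.9],"angular":[0,0,0],"fingers":0},{"delta_pos":[48.1,-38.1,-2.2],"angular":[0,0,0],"fingers":0},{"delta_pos":[47.2,-48,-2.6],"angular":[0,0,0],"fingers":0},{"delta_pos":[43.7,-57.4,-2.9],"angular":[0,0,0],"fingers":0},{"delta_pos":[38.1,-65.7,-3.2],"angular":[0,0,0],"fingers":0}]'
python3 - <<'E'
from h import *
print(ctrl.sense()['wrist_torque'])
cap('side','s6')
cv2.imwrite('pics/s6c.png',cv2.resize(cv2.imread('pics/s6.png')[130:265,290:440],None,fx=4,fy=4,interpolation=cv2.INTER_CUBIC))
E
```

```text
time_s: 15.25
eef_pos: [579.2, -26.8, 168.7]
ee_rot: [0.0, 0.721, 0.693, 0.0]
force: [1.0, 1.2, 0.4]
grip_width: 0.001
grip_force: 0.6
[ 0.2402324  -0.19679415 -0.01574878]
```

View pics/s6c.png

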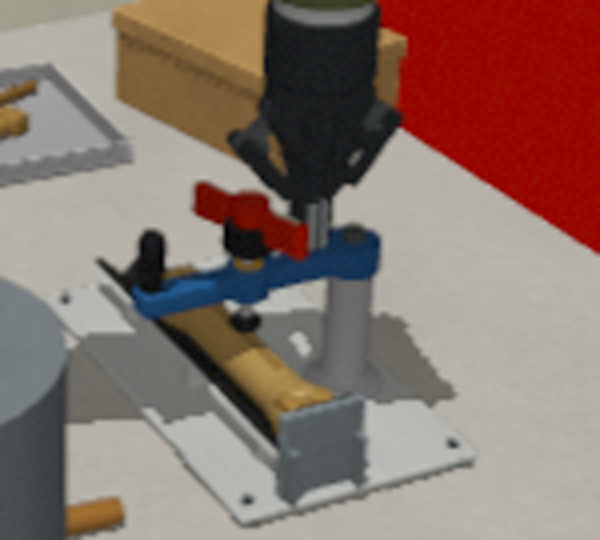

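The knob turns, the clamp arm stays at its stop and the fingers are beside the wing. I continue.

```bash
python3 -m jog '[{"delta_pos":[-7.5,-6.6,-0.3],"angular":[0,0,0],"fingers":0},{"delta_pos":[-16.4,-11.1,-0.6],"angular":[0,0,0],"fingers":0},{"delta_pos":[-26.1,-13.3,-1],"angular":[0,0,0],"fingers":0},{"delta_pos":[-36.1,-13,-1.3],"angular":[0,0,0],"fingers":0},{"delta_pos":[-45.7,-10.3,-1.6],"angular":[0,0,0],"fingers":0},{"delta_pos":[-54.3,-5.3,-1.9],"angular":[0,0,0],"fingers":0},{"delta_pos":[-61.4,1.7,-2.2],"angular":[0,0,0],"fingers":0},{"delta_pos":[-66.5,10.3,-2.6],"angular":[0,0,0],"fingers":0},{"delta_pos":[-69.4,19.8,-2.9],"angular":[0,0,0],"fingers":0},{"delta_pos":[-69.8,29.8,-3.2],"angular":[0,0,0],"fingers":0}]'
python3 -m jog '[{"delta_pos":[2.1,9.8,-0.3],"angular":[0,0,0],"fingers":0},{"delta_pos":[6.5,18.7,-0.6],"angular":[0,0,0],"fingers":0}]'
python3 -m jog '[{"delta_pos":[6.4,7.6,-0.4],"angular":[0,0,0],"fingers":0},{"delta_pos":[14.6,13.3,-0.7],"angular":[0,0,0],"fingers":0}]'
python3 -m jog '[{"delta_pos":[9.3,3.6,-0.3],"angular":[0,0,0],"fingers":0},{"delta_pos":[19.2,4.7,-0.6],"angular":[0,0,0],"fingers":0}]'
```

```text
time_s: 16.55
eef_pos: [509.5, 4.4, 165.4]
ee_rot: [-0.0, 0.721, 0.693, -0.0]
force: [-0.4, -1.0, 0.4]
grip_width: -0.002
grip_force: 0.7
time_s: 16.8
eef_pos: [516.3, 23.2, 164.7]
ee_rot: [-0.0, 0.721, 0.693, -0.0]
force: [-1.0, -1.8, 0.4]
grip_width: 0.0
grip_force: 0.7
time_s: 17.05
eef_pos: [531.2, 36.3, 163.9]
ee_rot: [-0.0, 0.721, 0.693, -0.0]
force: [-0.8, -0.5, 0.1]
grip_width: -0.004
grip_force: 0.6
time_s: 17.3
eef_pos: [550.6, 40.7, 163.3]
ee_rot: [-0.0, 0.721, 0.693, -0.0]
force: [-1.6, -0.2, -0.0]
grip_width: 0.004
grip_force: 0.7
```

```bash
python3 -m jog '[{"delta_pos":[9.9,-1.4,-0.3],"angular":[0,0,0],"fingers":0},{"delta_pos":[19.1,-5.1,-0.6],"angular":[0,0,0],"fingers":0}]'
python3 -m jog '[{"delta_pos":[8.1,-5.9,-0.3],"angular":[0,0,0],"fingers":0},{"delta_pos":[14.4,-13.7,-0.6],"angular":[0,0,0],"fingers":0}]'
python3 -m jog '[{"delta_pos":[4.2,-9,-0.3],"angular":[0,0,0],"fingers":0},{"delta_pos":[6,-18.9,-0.6],"angular":[0,0,0],"fingers":0}]'
python3 -m jog '[{"delta_pos":[-0.6,-9.9,-0.4],"angular":[0,0,0],"fingers":0}]'
python3 -m jog '[{"delta_pos":[-3.1,-9.5,-0.3],"angular":[0,0,0],"fingers":0}]'
```

```text
time_s: 17.55
eef_pos: [569.8, 35.2, 162.8]
ee_rot: [-0.0, 0.721, 0.693, 0.0]
force: [-1.2, 0.4, -0.3]
grip_width: 0.001
grip_force: 0.6
time_s: 17.8
eef_pos: [584.0, 21.2, 162.2]
ee_rot: [-0.0, 0.721, 0.693, 0.0]
force: [-1.0, 2.0, -0.9]
grip_width: 0.003
grip_force: 0.6
time_s: 18.05
eef_pos: [589.7, 2.1, 161.7]
ee_rot: [0.0, 0.721, 0.693, 0.0]
force: [-0.9, 1.3, -0.4]
grip_width: 0.003
grip_force: 0.7
time_s: 18.18
eef_pos: [589.0, -7.8, 161.3]
ee_rot: [0.0, 0.721, 0.693, 0.0]
force: [0.2, 2.2, -0.5]
grip_width: 0.002
grip_force: 0.8
time_s: 18.3
eef_pos: [585.7, -17.4, 161.0]
ee_rot: [0.0, 0.721, 0.693, 0.0]
force: [0.5, 1.2, -0.3]
grip_width: 0.003
grip_force: 0.7
```

```bash
python3 -m jog '[{"delta_pos":[-5.4,-8.4,-0.3],"angular":[0,0,0],"fingers":0}]'
python3 -m jog '[{"delta_pos":[-7.2,-6.8,-0.3],"angular":[0,0,0],"fingers":0}]'
python3 -m jog '[{"delta_pos":[-8.8,-4.9,-0.3],"angular":[0,0,0],"fingers":0}]'
python3 -m jog '[{"delta_pos":[-9.6,-2.5,-0.3],"angular":[0,0,0],"fingers":0}]'
```

```text
time_s: 18.42
eef_pos: [580.2, -25.8, 160.8]
ee_rot: [0.0, 0.721, 0.693, 0.0]
force: [0.8, 1.8, 0.0]
grip_width: 0.001
grip_force: 0.8
time_s: 18.55
eef_pos: [572.8, -32.5, 160.5]
ee_rot: [0.0, 0.721, 0.693, 0.0]
force: [2.3, 0.5, -0.1]
grip_width: -0.002
grip_force: 0.9
time_s: 18.68
eef_pos: [563.9, -37.2, 160.2]
ee_rot: [0.0, 0.721, 0.693, 0.0]
force: [2.6, 0.7, 0.5]
grip_width: -0.003
grip_force: 1.3
time_s: 18.8
eef_pos: [554.4, -39.5, 160.0]
ee_rot: [0.0, 0.721, 0.693, 0.0]
force: [3.8, 0.8, -0.0]
grip_width: 0.001
grip_force: 1.4
```

The torque is rising, so gripping has begun. I continue about 3 rad more, watching for the ratchet plateau.

```bash
python3 -m jog '[{"delta_pos":[-10,0,-0.2],"angular":[0,0,0],"fingers":0}]' | grep -E "eef|force"
python3 -m jog '[{"delta_pos":[-9.7,2.4,0],"angular":[0,0,0],"fingers":0}]'| grep -E "eef|force"
python3 -m jog '[{"delta_pos":[-8.8,4.7,0],"angular":[0,0,0],"fingers":0}]'| grep -E "eef|force"
python3 -m jog '[{"delta_pos":[-7.3,6.8,0],"angular":[0,0,0],"fingers":0}]'| grep -E "eef|force"
python3 -m jog '[{"delta_pos":[-5.4,8.4,0],"angular":[0,0,0],"fingers":0}]'| grep -E "eef|force"
python3 -m jog '[{"delta_pos":[-3.2,9.4,0],"angular":[0,0,0],"fingers":0}]'| grep -E "eef|force"
```

```text
eef_pos: [544.3, -39.4, 159.8]
force: [4.4, 1.2, 0.0]
grip_force: 1.5
eef_pos: [534.5, -36.9, 159.7]
force: [4.3, -0.1, -0.6]
grip_force: 1.6
eef_pos: [525.8, -32.1, 159.8]
force: [4.1, -1.2, -0.1]
grip_force: 1.6
eef_pos: [518.4, -25.1, 159.7]
force: [1.5, -1.3, -0.1]
grip_force: 0.7
eef_pos: [512.9, -16.5, 159.5]
force: [2.6, -3.5, 0.2]
grip_force: 1.7
eef_pos: [510.1, -7.3, 159.6]
force: [3.0, -6.2, 1.0]
grip_force: 2.4
```

```bash
python3 -m jog '[{"delta_pos":[-0.8,10,0],"angular":[0,0,0],"fingers":0}]' | grep -E "eef|force"
python3 -m jog '[{"delta_pos":[1.7,9.8,0],"angular":[0,0,0],"fingers":0}]'| grep -E "eef|force"
```

```text
eef_pos: [509.4, 2.6, 159.7]
force: [0.7, -1.9, 0.8]
grip_force: 1.0
eef_pos: [510.9, 12.6, 159.5]
force: [-0.3, -7.8, 0.6]
grip_force: 2.7
```

The sawtooth from the ratchet clicks is clear. A few more steps will give a safe margin.

```bash
python3 -m jog '[{"delta_pos":[4.1,9.1,0],"angular":[0,0,0],"fingers":0}]' | grep -E "eef|force"
python3 -m jog '[{"delta_pos":[6.3,7.8,0],"angular":[0,0,0],"fingers":0}]'| grep -E "eef|force"
python3 -m jog '[{"delta_pos":[7.9,6,0],"angular":[0,0,0],"fingers":0}]'| grep -E "eef|force"
python3 -m jog '[{"delta_pos":[9.2,3.8,0],"angular":[0,0,0],"fingers":0}]'| grep -E "eef|force"
python3 -m jog '[{"delta_pos":[9.9,1.3,0],"angular":[0,0,0],"fingers":0}]'| grep -E "eef|force"
python3 - <<'E'
from h import *
cap('side','s7'); i=cv2.imread('pics/s7.png').astype(int)
for f in('s5','s7'):
    i=cv2.imread(f'pics/{f}.png').astype(int);b,g,r=i[...,0],i[...,1],i[...,2]
    m=(r>110)&(g<60)&(b<60);m[:, :330]=0;m[:,375:]=0;m[:165]=0;m[215:]=0
    y,x=np.nonzero(m);print(f,'red rows',y.min(),y.max(),'cols',x.min(),x.max(),y.mean(),x.mean())
    n=(b>100)&(r<70);n[:185]=0;n[215:]=0;n[:,:320]=0;n[:,390:]=0
    y,x=np.nonzero(n);print('blue',x.min(),x.max(),y.min(),y.max(),y.mean())
    print('pad column luminance',i[200:222,351].sum(1).tolist())
E
```

```text
eef_pos: [515.0, 22.0, 159.4]
force: [-0.3, -1.7, -0.2]
grip_force: 0.6
eef_pos: [521.3, 29.7, 159.3]
force: [-2.8, -4.4, 0.3]
grip_force: 2.2
eef_pos: [529.4, 35.9, 159.3]
force: [-0.2, -1.3, 0.2]
grip_force: 0.2
eef_pos: [538.4, 39.6, 159.1]
force: [-4.7, -3.1, -0.4]
grip_force: 2.6
eef_pos: [548.1, 40.9, 158.9]
force: [-7.4, -1.8, -1.3]
grip_force: 2.7
s5 red rows 174 191 cols 339 364 182.734375 349.0625
blue 373 384 187 197 191.1590909090909
pad column luminance [166, 174, 171, 165, 179, 167, 288, 186, 86, 69, 62, 193, 213, 201, 196, 215, 234, 239, 237, 236, 307, 357]
s7 red rows 180 199 cols 347 356 187.6734693877551 352.35714285714283
blue 324 384 188 209 197.68312757201647
pad column luminance [190, 182, 191, 190, 192, 196, 297, 319, 315, 310, 318, 253, 120, 70, 86, 111, 363, 401, 396, 387, 385, 373]
```

Several clicks have been seen and total slip is about 3 rad, under a whole turn. The pad has come down onto the shaft. I back off and rise.

```bash
python3 -m jog '[{"delta_pos":[-4,1,0],"angular":[0,0,0],"fingers":0},{"delta_pos":[-12,6,0],"angular":[0,0,0],"fingers":0},{"delta_pos":[-14,10,0],"angular":[0,0,0],"fingers":0},{"delta_pos":[-14,10,40],"angular":[0,0,0],"fingers":0},{"delta_pos":[-14,10,100],"angular":[0,0,0],"fingers":0},{"delta_pos":[-14,70,140],"angular":[0,0,0],"fingers":0},{"delta_pos":[-14,130,140],"angular":[0,0,0],"fingers":0},{"delta_pos":[-14,190,140],"angular":[0,0,0],"fingers":0},{"delta_pos":[-14,190,140],"angular":[0,0,0],"fingers":0},{"delta_pos":[-14,190,140],"angular":[0,0,0],"fingers":0}]'
python3 - <<'E'
from h import *
np.set_printoptions(precision=1,suppress=True)
cap('side','s8');cap('top','t8')
i=cv2.imread('pics/s8.png').astype(int)
# bystanders and arm/bone: image differences in fixed regions
for f,g,regs in(('side0','s8',{'jar':(290,340,400,440),'tray':(145,185,225,325),'brush':(252,268,308,324)}),('top0','t8',{'jar':(175,202,436,468),'brush':(205,275,330,355),'stop/bone end':(155,185,320,370)})):
    A=cv2.imread(f'pics/{f}.png').astype(int);B=cv2.imread(f'pics/{g}.png').astype(int)
    for k,(a,b,c,d) in regs.items(): print(g,k,np.abs(A-B)[a:b,c:d].mean().round(1))
for f in('s5','s8'):
    i=cv2.imread(f'pics/{f}.png').astype(int);b,g,r=i[...,0],i[...,1],i[...,2]
    n=(b>100)&(r<70);n[:185]=0;n[215:]=0;n[:,:320]=0;n[:,390:]=0
    y,x=np.nonzero(n);print('blue',x.min(),x.max(),y.min(),y.max(),y.mean())
    print('stop-bone px',i[225:236,365].tolist()[::3])
E
```

```text
time_s: 21.72
eef_pos: [534.6, 230.2, 299.7]
ee_rot: [0.0, 0.721, 0.693, 0.0]
force: [-1.0, 0.1, -0.3]
grip_width: -0.003
grip_force: 0.0
s8 jar 2.2
s8 tray 3.4
s8 brush 2.0
t8 jar 2.4
t8 brush 2.2
t8 stop/bone end 27.8
blue 373 384 187 197 191.1590909090909
stop-bone px [[71, 121, 148], [102, 160, 190], [50, 92, 121], [106, 102, 96]]
blue 323 384 187 208 198.18661971830986
stop-bone px [[76, 127, 155], [107, 165, 196], [54, 98, 125], [108, 106, 99]]
```

```bash
python3 - <<'E'
from h import *
A=cv2.imread('pics/s5.png');B=cv2.imread('pics/s8.png')
for n,(a,b,c,d) in {'handle':(184,212,318,340),'bone end/stop':(222,250,350,385)}.items():
    m=cv2.matchTemplate(cv2.cvtColor(B[a-8:b+8,c-8:d+8],cv2.COLOR_BGR2GRAY),cv2.cvtColor(A[a:b,c:d],cv2.COLOR_BGR2GRAY),cv2.TM_CCOEFF_NORMED)
    print(n,cv2.minMaxLoc(m)[1::2],'expect (8,8)')
print(ctrl.finish_job())
E
```

```text
handle (0.7756979465484619, (8, 8)) expect (8,8)
bone end/stop (0.9111473560333252, (8, 8)) expect (8,8)
the job is handed in; nothing more can be done
None
```

The job is handed in: the bone is against the end stop, the blue arm is at its hinge stop, and the pad is down on the bone. The force readings show at least four ratchet clicks and about 3 rad of slip. Image comparison shows the jar, brush and tray unmoved. No verdict came back from the hand-in.

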